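# Stack the portable radio station

## Task

Pack the portable station into one square pile: set the antenna tuner flat on the power amplifier, then take the transceiver off its sloping easel and lay it flat, screen up, on the tuner. The three matching cases must lie flush edge over edge with their rear (socket) ends all the same way; lower each one gently without dropping it, let go, and leave the amplifier and everything else on the desk where it is.

Things in the scene. Friction and masses are not known exactly. Their poses are not given: they have to be found in the camera images.
- amp: power amplifier, base of the pile: dark metal case 112 (own x) x 60 (y) x 40 mm high, flat top, shallow fin grooves along its long sides, two coax sockets 12 mm long on its rear (+x) end; lies loose and flat on the desk, rear end roughly away from the robot; about 0.8 kg. Origin: centre of its underside; x from front to rear, z up
- tuner: antenna tuner: bare-aluminium case 112 (own x) x 60 (y) x 24 mm high, flat top with seven vent slots, two small knobs 9 mm long on its front (-x) end, two coax sockets 12 mm long on its rear (+x) end; lies loose and flat on the desk, rear end roughly away from the robot; about 0.3 kg. Origin: centre of its underside; x from front to rear, z up
- tuner_rear (a point): centre of the tuner's rear end plate, 56 mm from its middle, the end with the sockets
- trx: transceiver: black case 112 (own x) x 60 (y) x 28 mm thick, 0.38 kg; screen, keys and a knob (23 mm wide, 9 high, at x -36, y -13) on its top face, coax socket on its rear (+x) end. Reclines loose on the easel, screen up and towards the robot: underside on a 35 degree (0.61 rad) slope rising towards its +x, front end on the lip. Origin: centre of its underside; x front to rear, z out of the screen
- trx_rear (a point): centre of the transceiver's rear end plate, 56 mm from its middle, the end with the socket
- stand: bent-steel desk easel, fixed: plate 40 mm wide (the transceiver overhangs it 10 mm on either side) sloping 35 degrees, low end towards the robot, with a lip 36 mm wide and 10 mm high there, on a base 118 x 44 x 4 mm. Origin on the desk, 50 mm below the middle of the transceiver's underside; x level, towards the high end
- mic: bystander: hand microphone, black, 95 x 57 x 26 mm, on the desk; origin: centre of its underside
- pad: bystander: wire-bound notepad 150 x 107 x 13 mm, on the desk; origin: centre of its underside
- driver: bystander: black-handled screwdriver 170 mm long, 26 mm thick, lying along its x on the desk; origin: under its middle
- socket: bystander: steel panel coax socket standing on its 26 mm square flange, 27 mm high; origin: centre of its underside
- dummyload: bystander: dark finned dummy load 100 x 60 x 48 mm, seven upright fins along its length, not part of the pile; origin: centre of its underside
- paddle: bystander: Morse paddle key on a steel base 70 x 76 mm, 34 mm high; origin: about the middle of its underside
- mug: bystander: white mug, 80 mm across, 92 mm high, handle to its +y; origin: centre of its underside
There are look-alikes about, which are no part of the job. What is shaped like the tuner but blue or pink is not meant. What is shaped like the trx but green is not meant.

How it is judged:
By the outcome, as a careful person would: the job done as asked, in the order asked, and still so for the second after the job is handed in, with the robot touching nothing.
It also fails if it takes over 62 s, if anything falls off the work surface, if the arm or the gripper's body presses on something with over 40 N, if the wrist force passes 120 N, or if a joint passes its speed limit or range.

## Robot

A 7-joint arm with a two-finger parallel gripper is mounted at the origin on the work surface. World frame = base frame: x ahead of the robot, y to its left, z up, the work surface at z = 0. Lengths are in m, angles in rad, forces in N, time in s.
With the tool pointing down it reaches from about 0.4 to 0.85 m from the base axis. Payload 4.4 kg.
Tool frame: the origin (TCP) lies at the very end of the fingers, on their centre line; the grasp point (between the pads) lies 19 mm behind it; z points along the fingers, y is the line along which they close (so a half turn about z gives the same grasp; the last joint's range is limited). The gripper opens to 94 mm and grips with 3 to 60 N. Pads are 16 mm wide; open, the fingers measure 119 mm over their backs; the gripper's body (75 mm by 177 mm) begins 78 mm behind the grasp point.
Start: joints at [1.16, 0.628, 0.038, 1.517, -0.027, 0.996, -0.02], TCP at [0.22, -0.612, 0.205] pointing down, gripper open.
Joint ranges: [-3.06, 3.06], [-0.37, 2.12], [-1.25, 1.32], [0.18, 2.47], [-1.1, 4.24], [0.23, 1.98], [-2.94, 2.94]. Speed limits (rad/s): [2.57, 2.57, 3.14, 3.14, 3.14, 3.14, 3.14].

## Interface

Orientations are given as a unit quaternion [w, x, y, z].
In Python, from cell import bot, imaging gives the robot as it stands.
- The arm moves only by the tool move_arm, never from a script. Its argument "moves" is text: rows parted by semicolons, each of 6 numbers parted by spaces: the shift along the tool's x, y, z in mm, then the turn, a rotation vector about the tool's x, y, z in degrees. In form: x y z wx wy wz; .... A call has 1 to 20 rows; each row is the pose to reach, as a shift and turn from the pose commanded when the call began, along the tool's axes at that moment; what a row does not reach only later rows make up. A row lasts 1/8 s, in which the tool goes at most 62.5 mm and 10.7 degrees, less where a joint would pass 70% of its speed; a pose out of reach is approached as far as the arm can. A call with a gripper value outside its range is refused whole. "fingers" is the opening, from 0 (shut) to 1 (fully open), set as the call begins (left out, the last holds). The fingers move at their own pace and stop on an object; "grip_force" is the grip in N (left out, the last holds). Time passes only in rows, so rows that repeat a pose let the fingers close. It gives the time, the measured TCP pose, the force, the opening and the grip force at its end, in the units of the state.
- bot.state(): the state, without advancing time (a new reading comes with each control period).
- imaging.read_camera(name): name is "scene" or "top" or "wrist"; returns the picture (480x640x3 uint8, blue, green, red); there is no depth.
- imaging.get_calibration(name): a dict with "fx", "fy", "cx", "cy" (pixels), "k1" (the pictures are not rectified: a ray, as slopes to the right and down, at radius r is drawn at 1 + k1 r^2 times it, then the intrinsics apply), "camera_from_world" (4x4, takes a point from world to camera coordinates). Camera axes: x right, y up, looking along -z (the intrinsics and any distortion apply to the point x, -y, -z); pixel columns grow to the right and rows downward; lengths in m; the calibration is good to about 2 mm. A picture is of the moment at which its call begins: read the wrist's pose just before it. get_calibration takes no time and is no camera call; for the wrist camera it gives the pose at the moment of the call.
- bot.sign_off(): hands the job in; it is judged then, once.
The state is a dict: "time_s": time; "qpos": joint angles; "qvel": joint speeds; "joint_torque": joint torques, N m; "position": TCP position; "tool_rot": TCP orientation; "wrist_force": force on the tool from outside, world axes, zero at the start; "moment": the same for the moment, N m; "opening": finger opening in m; "grasp_force": force on a finger pad.
Only numpy, scipy, OpenCV 4.12 (cv2) and the standard library are available. Lean on these libraries where they do the work, as an engineer would, in place of code of your own. Each camera call takes 0.05 s, during which the arm holds its last target. There are 200 camera calls.

## Working session

There is one attempt and no reset: what is moved stays moved. The work goes in short steps, Python scripts to look and compute and a tool call to move; the robot and the scene stay as the last step left them, time stands still between calls to the robot, and variables do not carry over. Pictures are saved under pics/ and viewed, at most 10 in all, crops included, and the job is handed in when it is done.

Besides the shell and the picture viewer there is one more tool, called after "Call:" as name(argument=value, ...) on one line, values as JSON. move_arm: Moves the arm, as the interface text tells. Its arguments: {"type":"object","properties":{"moves":{"type":"string"},"fingers":{"type":"number"},"grip_force":{"type":"number"}},"required":["moves"]}

```bash
mkdir -p pics; ls
python3 - <<'E'
from cell import bot, imaging
import cv2, json
s=bot.state(); print({k:s[k] for k in ("time_s","position","tool_rot","opening","wrist_force")})
for n in ("scene","top"):
    cv2.imwrite(f"pics/{n}0.png", imaging.read_camera(n))
    c=imaging.get_calibration(n); print(n,c)
E
```

```text
pics
{'time_s': 0.0, 'position': array([ 0.21949755, -0.61111298,  0.20458614]), 'tool_rot': array([-9.17869095e-04,  9.85178037e-01,  1.71532387e-01, -1.83674627e-04]), 'opening': 0.09404568948827018, 'wrist_force': array([ 0.65567129, -0.42144454, -0.57690719])}
scene {'fx': 618.6158366925011, 'fy': 618.6158366925011, 'cx': 316.19836129713957, 'cy': 238.0820490280005, 'k1': -0.1396026346173851, 'camera_from_world': array([[-0.62168908,  0.78318277, -0.01128859,  0.29642848],
       [-0.55703064, -0.43194593,  0.70932332,  0.23613153],
       [ 0.55065375,  0.44726666,  0.70479287, -1.97042798],
       [ 0.        ,  0.        ,  0.        ,  1.        ]])}
top {'fx': 475.2517276060981, 'fy': 475.2517276060981, 'cx': 327.62633605259043, 'cy': 250.9191161639263, 'k1': -0.022569007959210595, 'camera_from_world': array([[ 1.54448482e-04, -9.99999166e-01,  1.28191670e-03,
         7.98821592e-03],
       [ 9.79665171e-01,  4.08510553e-04,  2.00638946e-01,
        -5.06901308e-01],
       [-2.00639303e-01,  1.22486076e-03,  9.79664417e-01,
        -1.14371559e+00],
       [ 0.00000000e+00,  0.00000000e+00,  0.00000000e+00,
         1.00000000e+00]])}
```

View pics/top0.png

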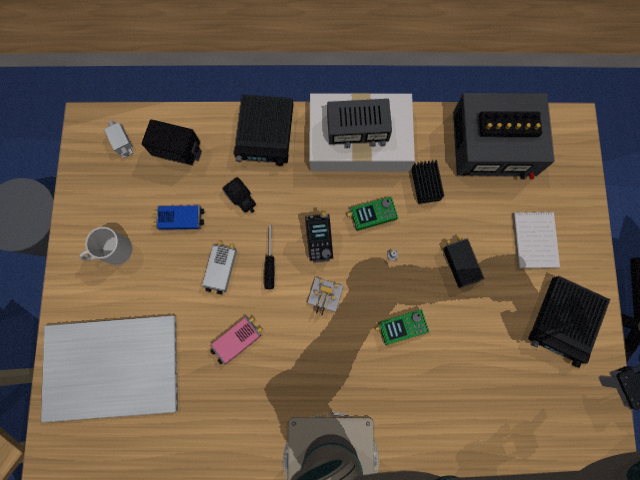

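View pics/scene0.png

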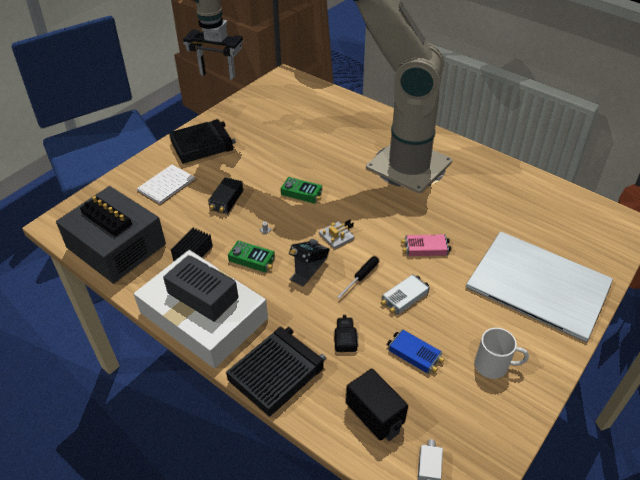

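Top view: the amp candidates are the dark box at (463,262) and the finned dummy load at (427,181). The tuner is the bare-aluminium case at (220,268); the blue one (180,217) and pink one (236,339) are look-alikes. The small light box at (118,139) has a different shape. The transceiver is the black case on the easel at (319,237); the green ones are decoys. I'll confirm this in one enlarged crop.

```bash
cat > h.py <<'E'
import numpy as np, cv2
from cell import bot, imaging
from scipy.spatial.transform import Rotation as R
class Cam:
    def __init__(s,n,c=None):
        c=c or imaging.get_calibration(n); s.c=c
        T=np.array(c["camera_from_world"]); s.Rm=T[:3,:3]; s.t=T[:3,3]; s.o=-s.Rm.T@s.t
        s.K=np.array([[c["fx"],0,c["cx"]],[0,c["fy"],c["cy"]],[0,0,1]]); s.d=np.array([c["k1"],0,0,0,0.])
    def rays(s,px):
        u=cv2.undistortPoints(np.array(px,float).reshape(-1,1,2),s.K,s.d).reshape(-1,2)
        v=np.c_[u[:,0],-u[:,1],-np.ones(len(u))]@s.Rm
        return v/np.linalg.norm(v,axis=1)[:,None]
    def plane(s,px,z):
        v=s.rays(px); return s.o+v*((z-s.o[2])/v[:,2])[:,None]
    def proj(s,P):
        q=np.atleast_2d(P)@s.Rm.T+s.t
        q=q*[1,-1,-1]
        return cv2.projectPoints(q.reshape(-1,1,3),np.zeros(3),np.zeros(3),s.K,s.d)[0].reshape(-1,2)
def tri(c1,p1,c2,p2):
    a=c1.rays([p1])[0]; b=c2.rays([p2])[0]
    A=np.c_[a,-b]; k=np.linalg.lstsq(A,c2.o-c1.o,rcond=None)[0]
    P,Q=c1.o+k[0]*a,c2.o+k[1]*b
    return (P+Q)/2,np.linalg.norm(P-Q)
def down(yaw): # tool pointing down, tool x at given world yaw
    return R.from_euler('z',yaw)*R.from_euler('x',np.pi)
def cmd(pos,rot,s=None):
    """shift (mm) and turn (deg) from current measured pose to target, in tool axes"""
    s=s or bot.state(); q=s["tool_rot"]; r0=R.from_quat([q[1],q[2],q[3],q[0]])
    return np.round(r0.inv().apply(np.array(pos)-s["position"])*1000,1), np.round(np.degrees((r0.inv()*rot).as_rotvec()),1)
E
python3 - <<'E'
from h import *
t=cv2.imread("pics/top0.png"); s=cv2.imread("pics/scene0.png")
def cr(im,x,y,w=66,h=70): return cv2.resize(im[y-h//2:y+h//2,x-w//2:x+w//2],None,fx=4,fy=4,interpolation=cv2.INTER_CUBIC)
a=np.hstack([cr(t,463,262),cr(t,220,268),cr(t,319,237)]); b=np.hstack([cr(s,226,194),cr(s,406,294),cr(s,309,262)])
cv2.imwrite("pics/crop1.png",np.clip(np.vstack([a,b])*1.6,0,255).astype(np.uint8))
E
```

```text
(no output)
```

View pics/crop1.png

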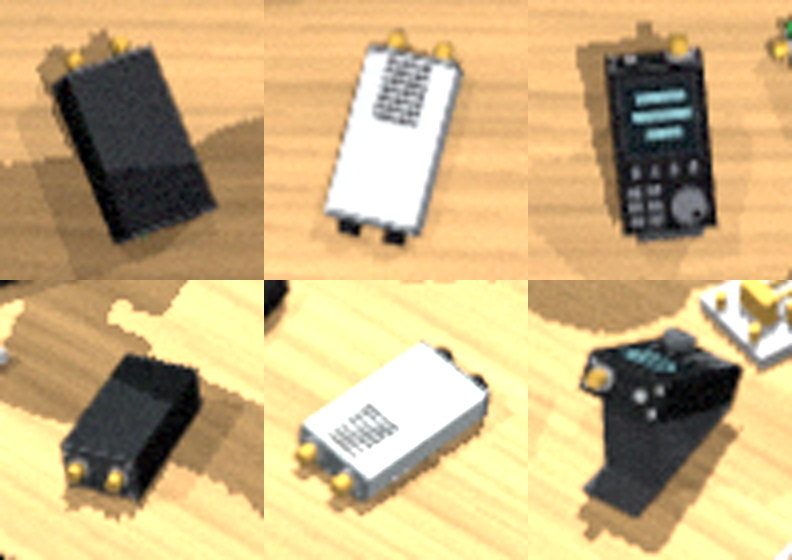

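The crop confirms all three. Gold sockets (rear) point away from the robot on each, the tuner is bare aluminium with vents and knobs, and the transceiver sits on the easel. Next are rough poses, then refinement with the wrist camera.

Run:
```python
from h import *
c=Cam("top"); 
def f(cx,cy,pts): return np.array(pts)/4+[cx-33,cy-35]
am=f(463,262,[(68,80),(148,48),(214,205),(122,238)]); tu=f(220,268,[(370,47),(462,65),(415,232),(327,212)]-np.array([264,0])); tr=f(319,237,[(607,52),(697,52),(714,232),(626,236)]-np.array([528,0]))
for n,p,z in(("amp",am,.04),("tuner",tu,.024)):
    P=c.plane(p,z)[:,:2]; d=(P[0]+P[1]-P[2]-P[3])/2
    print(n,P.mean(0),np.hypot(*d),np.hypot(*(P[0]-P[1]+P[3]-P[2])/2),np.degrees(np.arctan2(d[1],d[0])))
for i,p in enumerate(tr): print(c.plane([p],[.13,.13,.066,.066][i] if i<4 else 0)[0].round(3))
w=Cam("wrist"); s=bot.state(); q=s["tool_rot"]; r=R.from_quat([*q[1:],q[0]])
print("cam in tool",r.inv().apply(w.o-s["position"]), "axes(view dir) in tool",(r.inv().as_matrix()@w.Rm.T).round(3), w.c["fx"])
print(r.as_matrix().round(3), s["qpos"])
print(cmd([.60,-.28,.27],down(np.radians(0))))
```

```text
amp [ 0.47939067 -0.33839111] 0.10630294649586781 0.05962129866268508 17.708318559018828
tuner [0.46892932 0.28485793] 0.11021393809057435 0.05951050266497973 -12.541535451234848
[0.578 0.06  0.13 ]
[0.578 0.007 0.13 ]
[ 0.481 -0.004  0.066]
[0.478 0.05  0.066]
cam in tool [ 8.06164771e-02 -1.41080272e-04 -1.77975504e-01] axes(view dir) in tool [[-0.001  0.961  0.276]
 [ 1.     0.001  0.001]
 [ 0.001  0.276 -0.961]] 382.2444457604725
[[ 0.941  0.338 -0.001]
 [ 0.338 -0.941  0.002]
 [-0.    -0.002 -1.   ]] [ 1.16024155  0.62921923  0.03844026  1.51821499 -0.02699295  0.99630886
 -0.01993754]
(array([ 470. , -183.2,  -65. ]), array([-0.1,  0. , 19.8]))
```

Run:
```python
from h import *
print(cmd([.479,-.338,.150],down(np.radians(17.7))))
```

```text
(array([ 336.6, -169.3,   55. ]), array([-0.1,  0. ,  2.1]))
```

Call:
move_arm(moves="170 -85 10 0 0 1; 337 -169 55 0 0 2; 337 -169 55 0 0 2; 337 -169 55 0 0 2; 337 -169 55 0 0 2; 337 -169 55 0 0 2; 337 -169 55 0 0 2; 337 -169 55 0 0 2; 337 -169 55 0 0 2; 337 -169 55 0 0 2", fingers=1, grip_force=25)

```text
time_s: 1.35
position: [0.4786, -0.3405, 0.1507]
tool_rot: [0.0, 0.988, 0.153, -0.0]
wrist_force: [1.0, 0.7, -0.3]
opening: 0.0942
grasp_force: 0.0
```

Run:
```python
from h import *
import pickle
w=Cam("wrist"); s=bot.state(); im=imaging.read_camera("wrist"); cv2.imwrite("pics/w_amp.png",im)
pickle.dump((w.c,s),open("w_amp.pkl","wb")); print(s["position"],s["qpos"],s["time_s"])
```

```text
[ 0.47858324 -0.34053619  0.15073488] [ 0.53732075  0.60291295  0.05139057  1.75625277 -0.04029368  0.78310538
 -0.65578013] 1.35
```

View pics/w_amp.png

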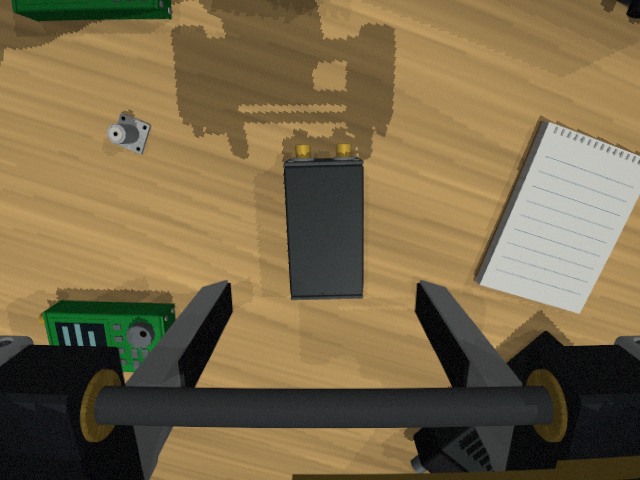

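Wrist view: the amp's top face spans about (286–364, 165–297), gold sockets at (303,151) and (344,151). The pad is at the right, the socket at (122,132) and a green decoy at lower left.

Run:
```python
from h import *
im=cv2.imread("pics/w_amp.png").astype(int)
for c in (300,325,350): print(c,[tuple(im[r,c]) for r in range(154,172)],'|',[tuple(im[r,c]) for r in range(290,303)])
for r in (190,230,270): print(r,[tuple(im[r,c]) for c in range(278,296)],'|',[tuple(im[r,c]) for c in range(357,369)])
```

```text
300 [(np.int64(47), np.int64(134), np.int64(165)), (np.int64(38), np.int64(101), np.int64(126)), (np.int64(36), np.int64(91), np.int64(113)), (np.int64(30), np.int64(92), np.int64(112)), (np.int64(73), np.int64(95), np.int64(101)), (np.int64(100), np.int64(103), np.int64(101)), (np.int64(102), np.int64(103), np.int64(101)), (np.int64(65), np.int64(60), np.int64(59)), (np.int64(50), np.int64(50), np.int64(49)), (np.int64(70), np.int64(71), np.int64(66)), (np.int64(81), np.int64(78), np.int64(72)), (np.int64(69), np.int64(67), np.int64(63)), (np.int64(24), np.int64(24), np.int64(20)), (np.int64(34), np.int64(36), np.int64(34)), (np.int64(42), np.int64(45), np.int64(43)), (np.int64(48), np.int64(46), np.int64(44)), (np.int64(46), np.int64(47), np.int64(42)), (np.int64(49), np.int64(45), np.int64(44))] | [(np.int64(56), np.int64(57), np.int64(56)), (np.int64(59), np.int64(62), np.int64(57)), (np.int64(60), np.int64(60), np.int64(57)), (np.int64(63), np.int64(64), np.int64(58)), (np.int64(56), np.int64(58), np.int64(54)), (np.int64(44), np.int64(47), np.int64(44)), (np.int64(30), np.int64
[... 6422 characters left out ...]
p.int64(61), np.int64(57)), (np.int64(62), np.int64(61), np.int64(56)), (np.int64(59), np.int64(60), np.int64(55)), (np.int64(59), np.int64(57), np.int64(54))] | [(np.int64(64), np.int64(63), np.int64(59)), (np.int64(68), np.int64(67), np.int64(64)), (np.int64(66), np.int64(66), np.int64(62)), (np.int64(67), np.int64(69), np.int64(61)), (np.int64(58), np.int64(56), np.int64(53)), (np.int64(40), np.int64(42), np.int64(44)), (np.int64(47), np.int64(70), np.int64(84)), (np.int64(81), np.int64(130), np.int64(159)), (np.int64(85), np.int64(132), np.int64(161)), (np.int64(85), np.int64(132), np.int64(160)), (np.int64(84), np.int64(133), np.int64(164)), (np.int64(89), np.int64(143), np.int64(176))]
```

```bash
cat > rect.py <<'E'
from h import *
def cross(v,up,th):  # first sub-pixel crossing of th scanning along v
    s=(v<th) if up else (v>th)
    i=np.argmax(~s); 
    return i-1+(th-v[i-1])/(v[i]-v[i-1])
def fit(P): # total least squares line: point, dir
    m=np.median(P,0)
    for _ in range(3):
        c=P.mean(0); d=np.linalg.svd(P-c)[2][0]; n=np.array([-d[1],d[0]]); e=(P-c)@n
        P=P[np.abs(e)<max(2*np.median(np.abs(e)),3e-4)]
    return P.mean(0),d,np.abs(e).mean()
def measure(cam,metric,z,rows,cols,cx,ybot,th,span=60):
    """metric image high outside, low on object. scan inward from outside."""
    L=[];Rr=[];F=[]
    for r in rows:
        a=metric[r,cx-span:cx]; L.append((cx-span+cross(a,False,th),r))
        b=metric[r,cx:cx+span][::-1]; Rr.append((cx+span-1-cross(b,False,th),r))
    for c in cols:
        b=metric[ybot-20:ybot+20,c][::-1]; F.append((c,ybot+19-cross(b,False,th)))
    return [fit(cam.plane(p,z)[:,:2]) for p in (L,Rr,F)]
def report(name,fl,fr,ff,L=.112):
    d=(fl[1]*np.sign(fl[1][0])+fr[1]*np.sign(fr[1][0])); d/=np.linalg.norm(d); n=np.array([-d[1],d[0]])
    w=(fl[0]-fr[0])@n; yc=((fl[0]+fr[0])/2)@n; xf=ff[0]@d
    fd=ff[1]; print(name,"width",w,"yaw L,R,F",[float(np.degrees(np.arctan2(*(x[1][::-1]*np.sign(x[1][0]))))) for x in (fl,fr)],np.degrees(np.arctan(-fd[0]/fd[1])),"res",fl[2],fr[2],ff[2])
    c=(xf+L/2)*d+yc*n; print(" centre",c,"yaw",np.degrees(np.arctan2(d[1],d[0]))); return c,d
E
python3 - <<'E'
from rect import *
import pickle
c,s=pickle.load(open("w_amp.pkl","rb")); cam=Cam("wrist",c)
im=cv2.GaussianBlur(cv2.imread("pics/w_amp.png"),(3,3),0).astype(float); m=im[:,:,2]-im[:,:,0]
f=measure(cam,m,.04,range(175,285,4),range(297,358,4),325,298,30.)
ce,d=report("amp",*f)
rear=cam.plane([(325,161.5),(325,158),(303,145),(344,145)],.04)[:,:2]; print("rear len",(rear-f[2][0])@d)
pr=cam.plane([(303,151),(344,151)],.02)[:,:2]-ce; print("sockets own xy",pr@d,pr@np.array([-d[1],d[0]]))
print(s["tool_rot"],"tuner:",cmd([.469,.285,.30],down(np.radians(-12.5))),cmd([.469,.285,.135],down(np.radians(-12.5))))
E
```

```text
amp width 0.05927911846104509 yaw L,R,F [19.14463705149498, 19.066109844869697] 18.855452323469084 res 6.585158550540604e-05 3.783282621434823e-05 4.7566149341101495e-05
 centre [ 0.48426022 -0.33944093] yaw 19.105373448182334
rear len [0.11040008 0.11295555 0.12281143 0.12197818]
sockets own xy [0.06163438 0.06074007] [ 0.0154379  -0.01688907]
[ 3.78767393e-04  9.88257294e-01  1.52798445e-01 -1.09399790e-04] tuner: (array([ 179.7, -598.9, -149.7]), array([ 0. ,  0. , 30.1])) (array([ 179.8, -598.9,   15.3]), array([ 0. ,  0. , 30.1]))
```

Call:
move_arm(moves="15 -50 -40 0 0 3; 180 -599 -40 0 0 30; 180 -599 -40 0 0 30; 180 -599 -40 0 0 30; 180 -599 -40 0 0 30; 180 -599 -40 0 0 30; 180 -599 -40 0 0 30; 180 -599 -40 0 0 30; 180 -599 -40 0 0 30; 180 -599 -10 0 0 30; 180 -599 15 0 0 30; 180 -599 15 0 0 30; 180 -599 15 0 0 30; 180 -599 15 0 0 30; 180 -599 15 0 0 30")

```text
time_s: 3.28
position: [0.4695, 0.2857, 0.1366]
tool_rot: [-0.0, 0.994, -0.108, 0.001]
wrist_force: [-0.4, -0.6, -0.0]
opening: 0.0942
grasp_force: 0.0
```

Run:
```python
from h import *
import pickle
w=Cam("wrist"); s=bot.state(); im=imaging.read_camera("wrist"); cv2.imwrite("pics/w_tun.png",im)
pickle.dump((w.c,s),open("w_tun.pkl","wb")); print(s["position"],s["qpos"],s["time_s"])
```

```text
[0.46945163 0.28574687 0.13659781] [-0.70841999  0.57996722  0.1666851   1.87603469 -0.1421358   0.69517931
 -2.2457245 ] 3.275
```

View pics/w_tun.png

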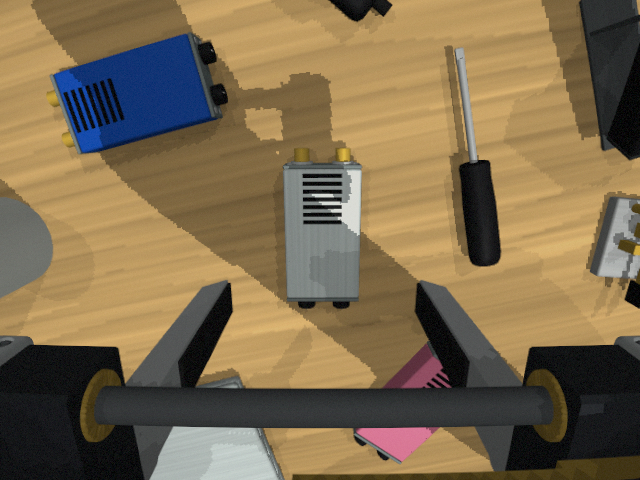

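The tuner fills about (285–361, 165–302) with sockets at (302,155) and (344,155) and knobs at (307,304) and (341,304). The blue and pink look-alikes are clear of it.

Run:
```python
from rect import *
import pickle
c,s=pickle.load(open("w_tun.pkl","rb")); cam=Cam("wrist",c)
im=cv2.GaussianBlur(cv2.imread("pics/w_tun.png"),(3,3),0).astype(float); m=im[:,:,2]-im[:,:,0]
f=measure(cam,m,.024,range(175,290,4),[290,292,294,319,321,323,325,327,329,353,355],325,302,22.,span=56)
ce,d=report("tuner",*f)
yaw=np.arctan2(d[1],d[0])
print(cmd([*ce,.035],down(yaw)),cmd([*ce,.0025],down(yaw)))
```

```text
tuner width 0.0590492171591339 yaw L,R,F [-12.244457293149656, -12.12165955847979] -12.343508430099522 res 3.9727900343872035e-05 7.958520328997572e-05 4.019551185833101e-05
 centre [0.47240705 0.28686429] yaw -12.183058425814723
(array([  2.8,  -1.4, 101.4]), array([-0.1, -0.1, -0.1])) (array([  2.8,  -1.4, 133.9]), array([-0.1, -0.1, -0.1]))
```

Call:
move_arm(moves="3 -1 50 0 0 0; 3 -1 90 0 0 0; 3 -1 115 0 0 0; 3 -1 125 0 0 0; 3 -1 131 0 0 0; 3 -1 131 0 0 0; 3 -1 131 0 0 0")

```text
time_s: 4.2
position: [0.4723, 0.2873, 0.0054]
tool_rot: [-0.001, 0.994, -0.107, 0.001]
wrist_force: [0.2, 0.2, -0.2]
opening: 0.094
grasp_force: 0.0
```

Run:
```python
from h import *
print(cmd([.4724,.2869,.003],down(np.radians(-12.18))),bot.state()["position"],bot.state()["wrist_force"])
```

```text
(array([0.1, 0.4, 2.4]), array([-0.1, -0.1, -0.1])) [0.47233782 0.28729033 0.00539279] [ 0.21927519  0.16621005 -0.16958892]
```

Call:
move_arm(moves="0 0 2 0 0 0; 0 0 2 0 0 0; 0 0 2 0 0 0; 0 0 2 0 0 0; 0 0 2 0 0 0; 0 0 2 0 0 0; 0 0 2 0 0 0; 0 0 2 0 0 0", fingers=0, grip_force=30)

```text
time_s: 5.2
position: [0.4717, 0.2868, 0.0025]
tool_rot: [0.0, 0.994, -0.107, -0.0]
wrist_force: [-0.4, 0.1, 0.7]
opening: 0.0599
grasp_force: 30.0
```

Run:
```python
from h import *
y=np.radians(19.1); d=np.array([np.cos(y),np.sin(y)]); c=np.array([.4843,-.3394])-.0007*d
for z in(.2,.08,.0425): print(cmd([*c,z],down(y)))
```

```text
(array([ 144.6,  609.7, -197.4]), array([  0. ,   0. , -31.3]))
(array([144.6, 609.7, -77.4]), array([  0. ,   0. , -31.3]))
(array([144.6, 609.7, -39.9]), array([  0. ,   0. , -31.3]))
```

Call:
move_arm(moves="0 0 -15 0 0 0; 0 0 -60 0 0 0; 0 0 -120 0 0 0; 5 20 -175 0 0 -1; 17 70 -200 0 0 -5; 31 130 -200 0 0 -8; 45 190 -200 0 0 -11; 59 250 -200 0 0 -14; 74 310 -200 0 0 -17; 88 370 -200 0 0 -20; 102 430 -200 0 0 -23; 116 490 -200 0 0 -26; 130 550 -200 0 0 -29; 139 590 -190 0 0 -31; 145 610 -150 0 0 -31.3; 145 610 -100 0 0 -31.3; 145 610 -78 0 0 -31.3; 145 610 -78 0 0 -31.3; 145 610 -78 0 0 -31.3; 145 610 -78 0 0 -31.3")

```text
time_s: 7.7
position: [0.485, -0.3406, 0.0822]
tool_rot: [0.001, 0.986, 0.166, 0.001]
wrist_force: [0.0, -0.6, -2.5]
opening: 0.0594
grasp_force: 30.0
```

Run:
```python
from h import *
y=np.radians(19.1); d=np.array([np.cos(y),np.sin(y)]); c=np.array([.4843,-.3394])-.0007*d
s=bot.state(); print(s["position"],s["opening"],s["wrist_force"])
for z in(.05,.0425): print(cmd([*c,z],down(y)))
cv2.imwrite("pics/w_pl.png",imaging.read_camera("wrist"))
```

```text
[ 0.4850012  -0.34055691  0.08215226] 0.05943545019271667 [ 0.01312299 -0.64098873 -2.54195328]
(array([-1. , -1.4, 32.1]), array([ 0.1, -0.1, -0. ]))
(array([-1.1, -1.4, 39.6]), array([ 0.1, -0.1, -0. ]))
```

View pics/w_pl.png

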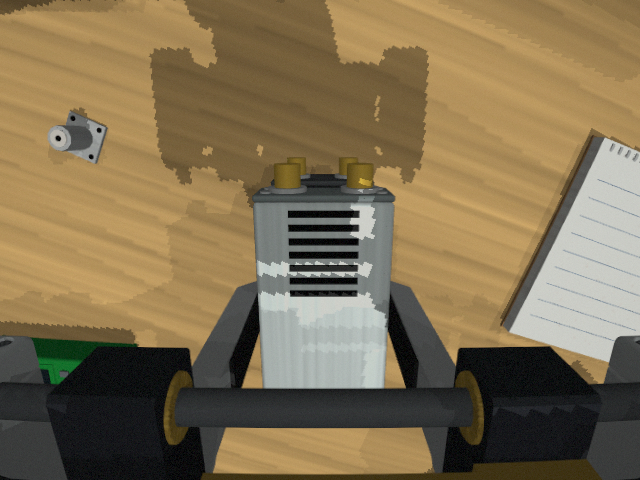

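The tuner is held level with its rear sockets over the amp's. I'll lower it slowly.

Call:
move_arm(moves="-1 -1.4 15 0 0 0; -1 -1.4 28 0 0 0; -1 -1.4 34 0 0 0; -1 -1.4 36 0 0 0; -1 -1.4 37 0 0 0; -1 -1.4 37 0 0 0; -1 -1.4 37 0 0 0")

```text
time_s: 8.62
position: [0.4828, -0.3391, 0.0438]
tool_rot: [0.0, 0.986, 0.166, 0.0]
wrist_force: [-0.3, -0.7, -2.7]
opening: 0.0594
grasp_force: 30.0
```

Run:
```python
from h import *
y=np.radians(19.1); d=np.array([np.cos(y),np.sin(y)]); c=np.array([.4843,-.3394])-.0007*d
s=bot.state(); print(s["position"],s["wrist_force"],s["moment"],s["tool_rot"])
print(cmd([*c,.0425],down(y)))
```

```text
[ 0.48284764 -0.33912097  0.04380057] [-0.31454315 -0.69410878 -2.65107398] [ 0.00770316  0.00760603 -0.0056297 ] [2.20786732e-04 9.86206644e-01 1.65518394e-01 2.59368461e-04]
(array([0.6, 0.7, 1.3]), array([ 0., -0., -0.]))
```

Call:
move_arm(moves="0.4 0.4 0.7 0 0 0; 0.4 0.4 1.3 0 0 0; 0.4 0.4 1.8 0 0 0; 0.4 0.4 1.8 0 0 0")

```text
time_s: 9.12
position: [0.4834, -0.3393, 0.0425]
tool_rot: [0.0, 0.986, 0.166, 0.0]
wrist_force: [-2.0, 0.6, 4.4]
opening: 0.0599
grasp_force: 30.0
```

Call:
move_arm(moves="0.4 0.4 1.3 0 0 0; 0.4 0.4 1.3 0 0 0; 0.4 0.4 1.3 0 0 0; 0.4 0.4 1.3 0 0 0; 0.4 0.4 1.3 0 0 0; 0.4 0.4 1.3 0 0 0; 0.4 0.4 -20 0 0 0; 0.4 0.4 -70 0 0 0; 0.4 0.4 -115 0 0 0; 0.4 0.4 -131 0 0 0; 0.4 0.4 -131 0 0 0; 0.4 0.4 -131 0 0 0; 0.4 0.4 -131 0 0 0", fingers=1)

```text
time_s: 10.75
position: [0.4827, -0.3389, 0.171]
tool_rot: [-0.001, 0.986, 0.166, -0.001]
wrist_force: [0.6, -0.2, 1.4]
opening: 0.094
grasp_force: 0.0
```

Run:
```python
from h import *
import pickle
w=Cam("wrist"); s=bot.state(); im=imaging.read_camera("wrist"); cv2.imwrite("pics/w_st.png",im)
pickle.dump((w.c,s),open("w_st.pkl","wb")); print(s["position"],s["wrist_force"],s["time_s"])
```

```text
[ 0.48271845 -0.33886909  0.17096252] [ 0.57338204 -0.15409265  1.39888882] 10.75
```

View pics/w_st.png

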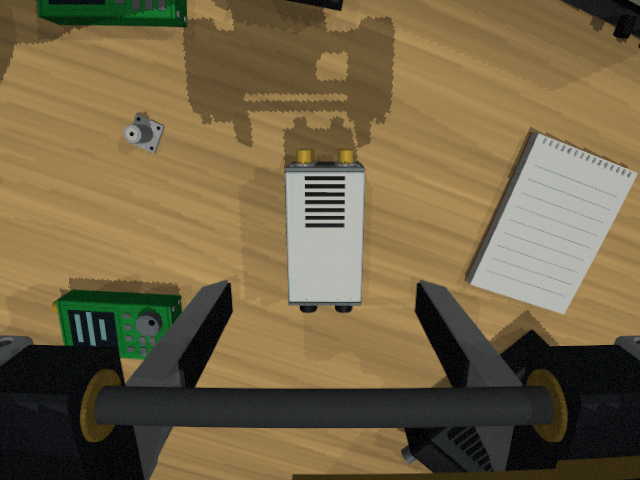

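The tuner lies on the amp at (287–364, 165–305), both pairs of sockets up at (305,156) and (346,156). Now I'll measure how flush it is and get the transceiver's pose from the top and scene views.

Run:
```python
from rect import *
import pickle
c,s=pickle.load(open("w_st.pkl","rb")); cam=Cam("wrist",c)
raw=cv2.imread("pics/w_st.png")
im=cv2.GaussianBlur(raw,(3,3),0).astype(float); m=im[:,:,2]-im[:,:,0]
f=measure(cam,m,.064,range(180,295,4),[291,293,295,321,323,325,327,329,331,356,358],325,305,22.,span=56)
report("tuner",*f)
for r in (185,215,245,275): print(r,[int(x) for x in raw[r,282:294].mean(1)],[int(x) for x in raw[r,358:370].mean(1)])
for c_ in (325,): print([int(x) for x in raw[298:312,c_].mean(1)],[int(x) for x in m[298:312,c_]])
# predicted amp top corners in this picture
y=np.radians(19.1); d=np.array([np.cos(y),np.sin(y)]);n=np.array([-d[1],d[0]])
A=[[*(np.array([.4843,-.3394])+a*.056*d+b*.03*n),.04] for a,b in((1,1),(1,-1),(-1,1),(-1,-1))]
print(cam.proj(A).round(1).tolist())
```

```text
tuner width 0.058789014254179754 yaw L,R,F [19.14651611966586, 18.9261157406333] 18.913969152339746 res 5.4411529212465196e-05 5.2832180699721494e-05 3.3790538960853106e-05
 centre [ 0.48445003 -0.33831932] yaw 19.03631593014958
185 [106, 102, 100, 94, 149, 184, 179, 180, 179, 174, 177, 180] [181, 180, 179, 180, 178, 163, 134, 117, 116, 114, 113, 118]
215 [108, 106, 109, 106, 120, 160, 178, 179, 182, 179, 181, 176] [181, 181, 182, 180, 165, 138, 113, 113, 110, 112, 113, 112]
245 [113, 112, 110, 110, 115, 131, 168, 181, 182, 178, 183, 180] [182, 181, 182, 174, 141, 104, 117, 114, 112, 109, 111, 113]
275 [115, 117, 113, 120, 114, 103, 138, 175, 180, 183, 181, 180] [182, 179, 175, 147, 100, 109, 111, 107, 111, 109, 111, 115]
[181, 182, 180, 152, 57, 88, 102, 107, 112, 110, 112, 111, 114, 115] [4, 4, 1, -2, -4, -4, 5, 32, 62, 72, 72, 72, 73, 74]
[[287.8, 163.2], [363.3, 163.1], [291.3, 293.3], [359.8, 293.3]]
```

Run:
```python
from h import *
c=Cam("top"); p=np.array([(607,52),(697,52),(714,232),(626,236)],float); p[:,0]-=528; p=p/4+[319-33,237-35]
P=np.vstack([c.plane(p[:2],.105),c.plane(p[2:],.041)]); print(P.round(4))
r=P[:2].mean(0);f=P[2:].mean(0); v=r-f; print(v,np.linalg.norm(v),"yaw edges",np.degrees(np.arctan2(v[1],v[0])))
yaw=np.arctan2(v[1],v[0]); top=(r+f)/2; R0=R.from_euler('z',yaw)*R.from_euler('y',-np.radians(35))
print("top centre",top,"origin",top-R0.apply([0,0,.028]))
Rt=R0*R.from_euler('x',np.pi); tcp=top+R0.apply([0,0,.1]); print(Rt.as_matrix().round(2),tcp)
a=cmd(tcp,Rt); b=cmd(tcp+[-.05,-.05,.1],Rt); print(a,b)
```

```text
[[ 0.5853  0.0615  0.105 ]
 [ 0.5853  0.0067  0.105 ]
 [ 0.4856 -0.0042  0.041 ]
 [ 0.483   0.0514  0.041 ]]
[0.10096572 0.01052713 0.064     ] 0.12000373619073501 yaw edges 5.952404552175861
top centre [0.53479088 0.02885092 0.073     ] origin [0.55076443 0.0305164  0.05006374]
[[ 0.81  0.1   0.57]
 [ 0.08 -0.99  0.06]
 [ 0.57  0.   -0.82]] [0.47774248 0.02290281 0.1549152 ]
(array([ 113.3, -343.7,   16.8]), array([-4.1, 35. , 12.7])) (array([  49.6, -313. ,  -83.1]), array([-4.1, 35. , 12.7]))
```

Call:
move_arm(moves="15 -45 -20 -0.5 5 1.5; 30 -100 -25 -1.2 10 3.5; 50 -160 -20 -2 17 6; 70 -220 -10 -2.8 24 8.5; 95 -285 0 -3.5 30 11; 113 -344 17 -4.1 35 12.7; 113 -344 17 -4.1 35 12.7; 113 -344 17 -4.1 35 12.7; 113 -344 17 -4.1 35 12.7; 113 -344 17 -4.1 35 12.7; 113 -344 17 -4.1 35 12.7")

```text
time_s: 12.18
position: [0.4498, -0.0133, 0.2675]
tool_rot: [-0.014, 0.962, 0.053, 0.267]
wrist_force: [0.2, -0.2, -0.4]
opening: 0.0937
grasp_force: 0.0
```

Run:
```python
from h import *
import pickle
w=Cam("wrist"); s=bot.state(); im=imaging.read_camera("wrist"); cv2.imwrite("pics/w_trx.png",im)
pickle.dump((w.c,s),open("w_trx.pkl","wb")); print(s["position"],s["qpos"],s["time_s"])
```

```text
[ 0.44980601 -0.01330848  0.26745947] [-1.06329513  0.09947029  1.20783832  2.46205792 -1.09283717  0.23441043
 -0.31788827] 12.175
```

View pics/w_trx.png

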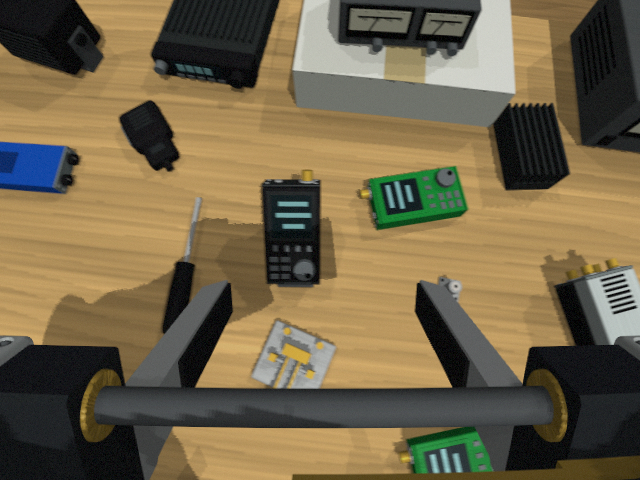

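The picture shows the transceiver upright at (292,232), but the arm stopped short on its joint limits (j4, j5 and j6), so a full 35° outward tilt is out of reach here. The pads grip plane sides, so the tool may be pitched relative to the case. I'll fit the kinematics and pick a feasible pitch for both grasp and placing.

```bash
cat > kin.py <<'E'
from h import *
import itertools,pickle
from scipy.optimize import least_squares
LO=np.array([-3.06,-.37,-1.25,.18,-1.1,.23,-2.94]);HI=np.array([3.06,2.12,1.32,2.47,4.24,1.98,2.94])
def fk(q,p,sg):
    q=np.array(q)*sg; h,L1,L2,Lt,a,b,e,g1,g7=p
    r=R.from_euler('ZY',[q[0]+g1,q[1]]); P=np.array([0,0,h])
    P=P+r.apply([0,0,L1]); r=r*R.from_euler('ZY',[q[2],q[3]]); P=P+r.apply([a,0,L2])
    r=r*R.from_euler('ZY',[q[4],q[5]]); P=P+r.apply([b,0,Lt])+r.apply([0,e,0]); r=r*R.from_euler('Z',q[6]+g7)
    return P,r
def err(P,r,Pt,rt): return np.r_[P-Pt,(rt.inv()*r).as_rotvec()*.3]
E
python3 - <<'E'
from kin import *
D=[]
D.append((np.array([1.16024155,.62921923,.03844026,1.51821499,-.02699295,.99630886,-.01993754]),[.21949755,-.61111298,.20458614],[-9.17869095e-04,.985178037,.171532387,-1.83674627e-04]))
for n in("w_amp","w_tun","w_st","w_trx"):
    s=pickle.load(open(n+".pkl","rb"))[1]; D.append((s["qpos"],s["position"],s["tool_rot"]))
D=[(q,np.array(P),R.from_quat([w[1],w[2],w[3],w[0]])) for q,P,w in D]
best=[]
for s in itertools.product((1,-1),repeat=4):
    sg=np.array([s[0],1,s[1],1,s[2],1,s[3]])
    for g7 in(0,np.pi/2,np.pi,-np.pi/2):
        o=least_squares(lambda p:np.concatenate([err(*fk(q,p,sg),P,r) for q,P,r in D]),[.3,.35,.35,.25,0,0,0,0,g7])
        best.append((o.cost,tuple(sg),o.x))
best.sort(key=lambda b:b[0])
for b in best[:3]: print(b[0],b[1],b[2].round(4))
pickle.dump((best[0][2],np.array(best[0][1])),open("kin.pkl","wb"))
p,sg=best[0][2],np.array(best[0][1])
for q,P,r in D: print((err(*fk(q,p,sg),P,r)*1000).round(1))
def ik(P,r,seeds):
    out=None
    for q0 in seeds:
        o=least_squares(lambda q:np.r_[err(*fk(q,p,sg),P,r)*10,.003*(q-(LO+HI)/2)],np.clip(q0,LO+.01,HI-.01),bounds=(LO,HI))
        e=np.linalg.norm(err(*fk(o.x,p,sg),P,r)); m=min((o.x-LO).min(),(HI-o.x).min())
        if out is None or (e<.003 and m>out[1]) or (out[0]>.003 and e<out[0]): out=(e,m,o.x)
    return out
seeds=[d[0] for d in D]+[np.random.default_rng(i).uniform(LO,HI) for i in range(10)]
O=np.array([.5505,.0305,.05]); R0=R.from_euler('z',np.radians(6))*R.from_euler('y',-np.radians(35))
y=np.radians(19.05)
for t in (35,25,20,15,10,5,0):   # outward tilt at grasp; placement inward tilt=35-t
    Rg=R0*R.from_euler('y',np.radians(35-t))*R.from_euler('x',np.pi)
    G=O+R0.apply([0,0,.016]); tc=G+Rg.apply([0,0,.015]);
    Rp=R.from_euler('z',y)*R.from_euler('y',np.radians(35-t))*R.from_euler('x',np.pi)
    Gp=np.array([.4844,-.3388,.064+.016]); tp=Gp+Rp.apply([0,0,.015])
    res=[]
    for P,r in((tc,Rg),(tc+R0.apply([0,0,.06]),Rg),(tp,Rp),(tp+[0,0,.1],Rp)):
        o=ik(P,r,seeds); res.append((round(o[0],4),round(o[1],2)))
    print(t,res)
E
```

```text
3.108993820371395e-06 (np.int64(-1), np.int64(1), np.int64(-1), np.int64(1), np.int64(-1), np.int64(1), np.int64(-1)) [ 3.8960e-01  5.5380e-01  3.6900e-01  4.3200e-01  9.0000e-04 -1.5300e-02
 -2.3400e-02 -6.8000e-03 -4.7189e+00]
3.108993820373098e-06 (np.int64(-1), np.int64(1), np.int64(-1), np.int64(1), np.int64(-1), np.int64(1), np.int64(-1)) [ 3.8960e-01  5.5380e-01  3.6900e-01  4.3200e-01  9.0000e-04 -1.5300e-02
 -2.3400e-02 -6.8000e-03  1.5642e+00]
3.108993820373262e-06 (np.int64(-1), np.int64(1), np.int64(-1), np.int64(1), np.int64(-1), np.int64(1), np.int64(-1)) [ 3.8960e-01  5.5380e-01  3.6900e-01  4.3200e-01  9.0000e-04 -1.5300e-02
 -2.3400e-02 -6.8000e-03  1.5642e+00]
[-0.   0.2 -1.1 -0.1  0.   0. ]
[ 1.1 -0.4  0.9  0.  -0.   0.1]
[-0.5 -0.7  0.7 -0.   0.   0.1]
[0.1 0.1 0.  0.  0.  0.1]
[ 0.1  0.1 -0.5 -1.  -0.  -0.2]
35 [(np.float64(0.0132), np.float64(0.0)), (np.float64(0.0271), np.float64(0.0)), (np.float64(0.0), np.float64(0.37)), (np.float64(0.0), np.float64(0.59))]
25 [(np.float64(0.0), np.float64(0.1)), (np.float64(0.0), np.float64(0.04)), (np.float64(0.0), np.float64(0.57)), (np.float64(0.0), np.float64(0.77))]
20 [(np.float64(0.0), np.float64(0.0)), (np.float64(0.0), np.float64(0.0)), (np.float64(0.0), np.float64(0.67)), (np.float64(0.0), np.float64(0.86))]
15 [(np.float64(0.0011), np.float64(0.0)), (np.float64(0.0012), np.float64(0.0)), (np.float64(0.0), np.float64(0.78)), (np.float64(0.0), np.float64(0.79))]
10 [(np.float64(0.0), np.float64(0.0)), (np.float64(0.0), np.float64(0.0)), (np.float64(0.0), np.float64(0.86)), (np.float64(0.0), np.float64(0.7))]
5 [(np.float64(0.0), np.float64(0.07)), (np.float64(0.0), np.float64(0.14)), (np.float64(0.0), np.float64(0.76)), (np.float64(0.0), np.float64(0.6))]
0 [(np.float64(0.0), np.float64(0.24)), (np.float64(0.0), np.float64(0.29)), (np.float64(0.0), np.float64(0.65)), (np.float64(0.0), np.float64(0.5))]
```

Run:
```python
from rect import *
c,s=__import__("pickle").load(open("w_trx.pkl","rb")); cam=Cam("wrist",c)
raw=cv2.imread("pics/w_trx.png"); im=cv2.GaussianBlur(raw,(3,3),0).astype(float); m=im[:,:,2]-im[:,:,0]; th=25.
L=[];Rr=[];F=[];B=[]
for r in range(195,280,4):
    L.append((250+cross(m[r,250:285],False,th),r)); Rr.append((339-cross(m[r,305:340][::-1],False,th),r))
for x in (270,271,272,273,274,275,314,315,316): F.append((x,299-cross(m[275:300,x][::-1],False,th)))
for x in range(272,296,3): B.append((x,165+cross(m[165:200,x],False,th)))
yaw=np.radians(6.); T=np.array([.5505,.0305,.05])
for _ in range(8):
    R0=R.from_euler('z',yaw)*R.from_euler('y',-np.radians(35)); M=R0.as_matrix()
    o=M.T@(cam.o-T)
    def loc(px): v=cam.rays(px)@M; k=(.028-o[2])/v[:,2]; return (o+v*k[:,None])[:,:2]
    l,r,f,b=[fit(loc(p)) for p in (L,Rr,F,B)]
    al,ar=[np.arctan2(x[1][1],x[1][0]) if x[1][0]>0 else np.arctan2(-x[1][1],-x[1][0]) for x in (l,r)]
    dx=f[0][0]+.056; dy=(l[0][1]+r[0][1])/2; da=(al+ar)/2
    T=T+np.array([*(R.from_euler('z',yaw).apply([dx/np.cos(np.radians(35)),dy,0])[:2]),0]); yaw+=da*.8
print("T",T,"yaw",np.degrees(yaw),"angles",np.degrees([al,ar]),"y edges",l[0],r[0],"front",f[0],"rear",b[0],"res",l[2],r[2],f[2],b[2])
print("cam local",o, [raw[r_,284].tolist() for r_ in range(172,190)])
```

```text
T [0.54979647 0.03133078 0.05      ] yaw 5.998398946814703 angles [-0.257789    0.25778748] y edges [-0.00262967  0.02914507] [-0.00024845 -0.02914521] front [-0.05599962  0.0069656 ] rear [0.05942022 0.0078703 ] res 5.805790512255758e-05 0.00011021902707623688 7.61620850225438e-05 0.00012618734394347729
cam local [ 0.13168615 -0.03352739  0.40994448] [[91, 144, 179], [91, 148, 181], [91, 147, 181], [92, 146, 179], [91, 143, 177], [91, 142, 176], [92, 145, 178], [64, 93, 110], [29, 32, 34], [27, 26, 26], [25, 20, 20], [26, 29, 26], [31, 30, 30], [62, 62, 56], [35, 35, 32], [22, 18, 17], [27, 23, 25], [25, 27, 27]]
```

```bash
cat >> h.py <<'E'
T=np.array([.5498,.0313,.05]); R0=R.from_euler('zy',[0,0])*R.from_euler('z',np.radians(6))*R.from_euler('y',-np.radians(35))
Pg=T+R0.apply([-.0075,0,.0065]); Rg=down(np.radians(6))
E
python3 - <<'E'
from h import *
print(Pg,cmd(Pg+[0,0,.12],Rg))
E
```

```text
[0.53998219 0.03026811 0.05102267] (array([ 31.9, -27.9, 131.2]), array([ -0.2, -30.9,   0.8]))
```

Call:
move_arm(moves="0 0 0 0 -5 0; 0 0 0 0 -10 0; 0 0 0 0 -10 0; 0 0 0 0 -10 0")

```text
time_s: 12.72
position: [0.4494, -0.0143, 0.2668]
tool_rot: [-0.009, 0.982, 0.054, 0.182]
wrist_force: [-0.9, 0.4, -0.0]
opening: 0.094
grasp_force: 0.0
```

Run:
```python
from h import *
s=bot.state(); print(cmd(Pg+[0,0,.12],Rg),s["position"],s["qpos"])
```

```text
(array([ 54.3, -34.7, 123.3]), array([  0.1, -21. ,   0.3])) [ 0.4494479  -0.01433875  0.26679788] [-1.04699931  0.21756296  1.26601098  2.30245782 -0.67173068  0.50482308
 -0.73476739]
```

Call:
move_arm(moves="10 -6 5 0 -5 0; 25 -16 30 0 -11 0; 40 -26 70 0 -17 0; 54 -35 105 0 -21 0; 54 -35 123 0 -21 0; 54 -35 123 0 -21 0; 54 -35 123 0 -21 0; 54 -35 123 0 -21 0")

```text
time_s: 13.72
position: [0.5401, 0.0311, 0.1734]
tool_rot: [0.001, 0.998, 0.055, 0.001]
wrist_force: [-0.5, 1.5, -0.0]
opening: 0.0943
grasp_force: 0.0
```

Run:
```python
from h import *
s=bot.state(); print(cmd(Pg,Rg),s["position"],s["qpos"])
```

```text
(array([ -0.5,   0.6, 122.4]), array([ 0.1, -0.1,  0.3])) [0.54013535 0.03109842 0.17337802] [-0.70936483  0.72108934  1.00228587  1.87705645 -0.74059197  0.96748892
 -0.8275154 ]
```

Call:
move_arm(moves="0 0 50 0 0 0; 0 0 90 0 0 0; 0 0 112 0 0 0; -0.5 0.6 121 0 0 0; -0.5 0.6 121 0 0 0; -0.5 0.6 121 0 0 0; -0.5 0.6 121 0 0 0")

```text
time_s: 14.6
position: [0.5406, 0.0303, 0.0519]
tool_rot: [0.001, 0.998, 0.055, 0.001]
wrist_force: [1.2, -0.3, -0.2]
opening: 0.0941
grasp_force: 0.0
```

Run:
```python
from h import *
s=bot.state(); print(cmd(Pg,Rg),s["position"],s["qpos"],s["wrist_force"])
im=imaging.read_camera("wrist"); cv2.imwrite("pics/w_g.png",im)
```

```text
(array([-0.6, -0. ,  0.9]), array([ 0.1, -0.1,  0.4])) [0.54057892 0.03032717 0.05188106] [-0.60129865  0.86738743  0.81605406  1.96466316 -0.94975325  0.74858883
 -0.66254343] [ 1.17881396 -0.31300774 -0.23422313]
```

View pics/w_g.png

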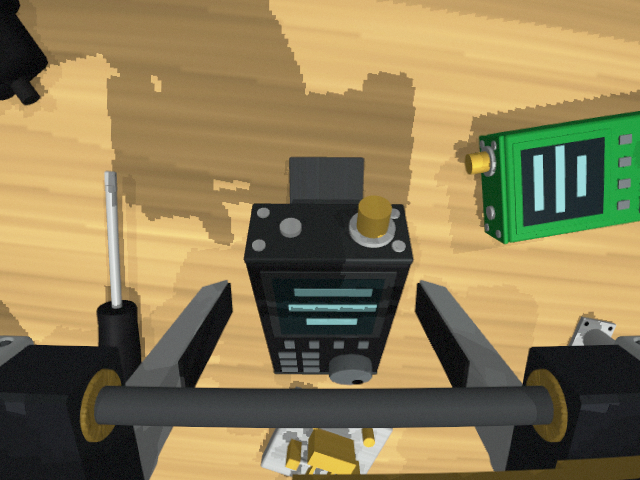

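The transceiver sits between the open fingers, its rear edge at columns 247–412 against a finger centre of about 324, so I'll shift 1.5 mm right and close.

Call:
move_arm(moves="0 1.5 0.5 0 0 0; 0 1.5 0.5 0 0 0; 0 1.5 0.5 0 0 0; 0 1.5 0.5 0 0 0; 0 1.5 0.5 0 0 0; 0 1.5 0.5 0 0 0; 0 1.5 0.5 0 0 0; 0 1.5 0.5 0 0 0", fingers=0, grip_force=45)

```text
time_s: 15.65
position: [0.5401, 0.0288, 0.0505]
tool_rot: [0.001, 0.998, 0.055, -0.0]
wrist_force: [0.5, -0.0, 0.1]
opening: 0.0599
grasp_force: 45.0
```

Run:
```python
from kin import *
s=bot.state(); p,sg=pickle.load(open("kin.pkl","rb")); print(s["position"],s["qpos"].round(3),s["wrist_force"],s["opening"],s["moment"])
q=s["tool_rot"]; r=R.from_quat([*q[1:],q[0]])
print("tcp in trx frame",R0.inv().apply(s["position"]-T)*1000,"tool z world",r.apply([0,0,1]),"yaw",np.degrees(np.arctan2(*r.apply([1,0,0])[[1,0]])))
y=np.radians(19.05); Rp=R.from_euler('z',y)*R.from_euler('y',np.radians(35))*R.from_euler('x',np.pi)
loc=np.array([-.0075,0,.0065]); C=np.array([.4844,-.3388,.064]); Pp=C+R.from_euler('z',y).apply(loc)
print("Pp",Pp,cmd(Pp,Rp),cmd(Pp+[0,0,.12],Rp), "up 110:",cmd(s["position"]+[0,0,.11],r))
```

```text
[0.54010389 0.02876921 0.05045699] [-0.597  0.869  0.814  1.965 -0.951  0.747 -0.659] [ 0.47513909 -0.01077371  0.1457639 ] 0.059948906828989394 [ 0.08987953  0.00250966 -0.10606495]
tcp in trx frame [-7.85365974 -1.50341018  6.05706911] tool z world [-6.94734978e-05 -2.62310128e-03 -9.99996557e-01] yaw 6.335380794393453
Pp [ 0.47731074 -0.34124795  0.0705    ] (array([-103.2,  360.9,  -19.1]), array([ -3.7, -34.8, -12.4])) (array([-103.3,  361.2, -139.1]), array([ -3.7, -34.8, -12.4])) up 110: (array([  -0. ,    0.3, -110. ]), array([0., 0., 0.]))
```

Call:
move_arm(moves="0 0 -8 0 0 0; 0 0 -30 0 0 0; 0 0 -70 0 0 0; 0 0 -105 0 0 0; -8 30 -125 0 -2 -1; -20 70 -139 -0.7 -7 -2.4; -34 120 -139 -1.3 -12 -4.2; -48 170 -139 -1.8 -17 -6; -63 220 -139 -2.3 -22 -7.8; -77 270 -139 -2.8 -26 -9.4; -90 315 -139 -3.2 -30 -10.8; -99 345 -139 -3.5 -33 -11.8; -103 361 -139 -3.7 -34.8 -12.4; -103 361 -139 -3.7 -34.8 -12.4; -103 361 -139 -3.7 -34.8 -12.4; -103 361 -139 -3.7 -34.8 -12.4; -103 361 -139 -3.7 -34.8 -12.4; -103 361 -139 -3.7 -34.8 -12.4")

```text
time_s: 17.9
position: [0.4778, -0.3407, 0.1906]
tool_rot: [0.049, 0.941, 0.158, -0.296]
wrist_force: [-0.3, -0.2, -4.6]
opening: 0.0597
grasp_force: 45.0
```

Run:
```python
from kin import *
s=bot.state(); print(s["position"],s["qpos"].round(3),s["wrist_force"],s["opening"],s["moment"])
y=np.radians(19.05); Rp=R.from_euler('z',y)*R.from_euler('y',np.radians(35))*R.from_euler('x',np.pi)
loc=np.array([-.0075,0,.0065]); C=np.array([.4844,-.3388,.064]); Pp=C+R.from_euler('z',y).apply(loc)
print(cmd(Pp+[0,0,.12],Rp),cmd(Pp+[0,0,.02],Rp))
w=imaging.read_camera("wrist"); t=imaging.read_camera("top"); sc=imaging.read_camera("scene")
for n,i in(("w_c",w),("t_c",t),("s_c",sc)): cv2.imwrite(f"pics/{n}.png",i)
px=Cam("scene").proj([C+[0,0,.12]])[0]; pt=Cam("top").proj([C+[0,0,.12]])[0]; print(px,pt)
def cr(im,p,k=100): x,yy=[int(v) for v in p]; x=max(x,k);yy=max(yy,k); return cv2.resize(im[yy-k:yy+k,x-k:x+k],(400,400),interpolation=cv2.INTER_CUBIC)
cv2.imwrite("pics/chk1.png",np.clip(np.hstack([cr(sc,px),cv2.resize(w,(400,300)) if 0 else cv2.copyMakeBorder(cv2.resize(w,(400,300)),0,100,0,0,0)])*1.4,0,255).astype(np.uint8))
```

```text
[ 0.47782731 -0.34067428  0.19063909] [-0.085  1.032  0.969  1.341 -0.272  1.432 -0.441] [-0.25719397 -0.22301322 -4.62681924] 0.059739549380533656 [ 0.38850695 -1.10626645  0.01219462]
(array([-0.5,  0.4,  0.5]), array([-0. , -0.1,  0.1])) (array([56.8,  0.5, 82.5]), array([-0. , -0.1,  0.1]))
[219.24509304 151.45069411] [482.71695292 248.94074728]
```

View pics/chk1.png

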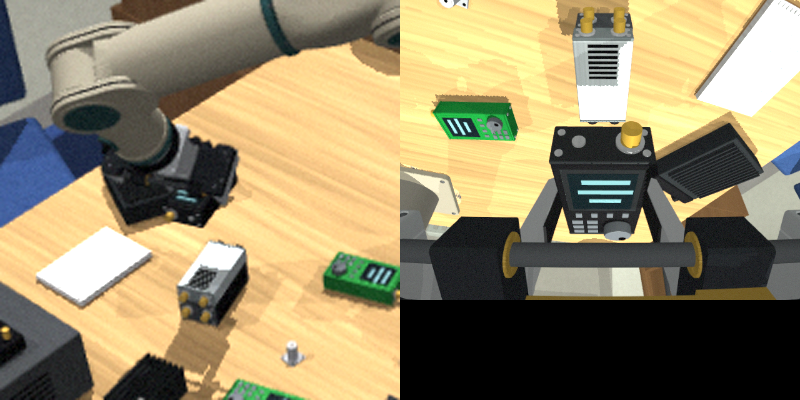

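No slip: the transceiver's rear edge is at the same wrist-image place as before the lift, and its screen is up. I'll check the in-hand centring and yaw numerically against the tuner's in-hand picture.

Run:
```python
from rect import *
for n,rows in(("w_pl",(200,220,240,260)),("w_g",(265,275,290,310)),("w_c",(265,275,290,310))):
    im=cv2.imread(f"pics/{n}.png").astype(float); m=im[:,:,2]-im[:,:,0]
    for r in rows:
        try: a=200+cross(m[r,200:300],False,25.); b=459-cross(m[r,340:460][::-1],False,25.)
        except Exception: a=b=0
        print(n,r,round(a,1),round(b,1),round((a+b)/2,1))
w=Cam("wrist"); s=bot.state(); q=s["tool_rot"]; r=R.from_quat([*q[1:],q[0]])
print("cx",w.c["cx"],[w.proj(s["position"]+r.apply(v))[0].round(1).tolist() for v in ([0,0,-.019],[.03,0,-.03],[.06,0,-.0])])
# expected trx corners if held centred
y=np.radians(19.05); loc=np.array([-.0075,0,.0065]); Rt=r*R.from_euler('x',np.pi)*R.from_euler('y',-np.radians(35))
print("rot err of case",np.degrees((R.from_euler('z',y).inv()*Rt).as_rotvec()))
O=s["position"]-Rt.apply(loc)
print(w.proj([O+Rt.apply(v) for v in([.056,.03,.028],[.056,-.03,.028],[.056,.03,0],[.056,-.03,0])]).round(1).tolist())
```

```text
w_pl 200 251.9 393.8 322.8
w_pl 220 253.5 392.8 323.2
w_pl 240 254.5 392.1 323.3
w_pl 260 255.6 390.7 323.1
w_g 265 246.3 409.5 327.9
w_g 275 248.9 406.3 327.6
w_g 290 200.2 447.1 323.7
w_g 310 200.8 458.1 329.5
w_c 265 241.3 433.0 337.2
w_c 275 244.2 432.0 338.1
w_c 290 235.6 458.3 346.9
w_c 310 224.1 458.3 341.2
cx 323.34689883159183 [[324.1, 316.8], [324.2, 262.9], [324.1, 180.6]]
rot err of case [ 0.04647183 -0.02871553  0.03141684]
[[236.9, 259.1], [411.6, 259.1], [247.2, 201.3], [401.2, 201.3]]
```

Run:
```python
from h import *
for n in("w_g","w_c"):
    im=cv2.imread(f"pics/{n}.png").astype(int).sum(2)//3
    for r in (208,225,240,255,258): print(n,r,"L",im[r,236:260].tolist(),"R",im[r,394:420].tolist())
```

```text
w_g 208 L [180, 179, 179, 180, 178, 180, 181, 180, 182, 182, 181, 178, 183, 180, 182, 180, 42, 34, 33, 31, 31, 34, 34, 61] R [68, 48, 27, 31, 31, 33, 34, 33, 30, 39, 86, 143, 172, 172, 175, 173, 174, 173, 172, 173, 173, 174, 173, 173, 174, 174]
w_g 225 L [175, 176, 176, 174, 176, 175, 175, 172, 173, 175, 174, 173, 173, 66, 31, 33, 30, 30, 32, 33, 34, 29, 33, 30] R [122, 72, 38, 41, 32, 31, 36, 37, 39, 40, 37, 39, 37, 120, 179, 178, 180, 180, 180, 185, 189, 190, 190, 191, 190, 192]
w_g 240 L [195, 196, 194, 193, 194, 194, 180, 181, 180, 181, 139, 31, 31, 35, 35, 34, 35, 35, 50, 92, 132, 134, 129, 130] R [54, 86, 101, 108, 121, 108, 69, 54, 44, 39, 38, 40, 38, 39, 38, 67, 122, 153, 153, 154, 151, 154, 151, 159, 162, 162]
w_g 255 L [175, 174, 175, 175, 172, 174, 172, 172, 74, 30, 33, 35, 30, 35, 33, 28, 36, 36, 33, 28, 38, 36, 30, 32] R [37, 37, 35, 37, 40, 37, 36, 36, 39, 33, 37, 33, 36, 36, 38, 37, 35, 38, 75, 135, 168, 170, 170, 169, 167, 171]
w_g 258 L [177, 178, 178, 179, 176, 178, 180, 137, 45, 40, 43, 42, 44, 42, 39, 35, 41, 44, 42, 42, 43, 36, 43, 39] R [50, 45, 44, 51, 49, 47, 
[... 542 characters left out ...]
 162, 159, 162, 164, 166, 165]
w_c 240 L [181, 183, 182, 182, 183, 81, 25, 26, 27, 26, 26, 24, 48, 100, 102, 102, 100, 99, 96, 96, 100, 99, 96, 47] R [99, 98, 97, 96, 73, 45, 25, 25, 24, 20, 27, 26, 62, 139, 177, 177, 173, 178, 153, 122, 117, 119, 118, 110, 102, 101]
w_c 255 L [161, 163, 124, 42, 26, 21, 24, 24, 28, 22, 27, 28, 26, 22, 18, 26, 23, 23, 26, 27, 23, 22, 26, 19] R [27, 25, 24, 25, 26, 27, 23, 22, 28, 22, 22, 23, 23, 27, 27, 45, 68, 75, 63, 39, 26, 23, 18, 20, 25, 22]
w_c 258 L [156, 159, 67, 34, 33, 36, 36, 40, 36, 37, 31, 33, 38, 37, 34, 33, 38, 32, 33, 42, 37, 34, 39, 34] R [36, 33, 24, 29, 29, 28, 28, 26, 22, 28, 23, 26, 22, 29, 25, 21, 27, 24, 22, 23, 25, 17, 22, 22, 24, 26]
```

In-hand centring and yaw match the prediction (edges 247–401 at row 208, centre 324). I'll lower it now.

Call:
move_arm(moves="15 0.2 21 0 0 0; 36 0.3 52 0 0 0; 52 0.5 75 0 0 0; 60 0.5 87 0 0 0; 65 0.5 94 0 0 0; 65 0.5 94 0 0 0; 65 0.5 94 0 0 0; 65 0.5 94 0 0 0")

```text
time_s: 19.05
position: [0.4776, -0.342, 0.077]
tool_rot: [0.05, 0.941, 0.158, -0.296]
wrist_force: [0.4, -0.6, -5.0]
opening: 0.0598
grasp_force: 45.0
```

```bash
cat >> h.py <<'E'
y_=np.radians(19.05); Rp=R.from_euler('z',y_)*R.from_euler('y',np.radians(35))*R.from_euler('x',np.pi)
Pp=np.array([.4844,-.3388,.064])+R.from_euler('z',y_).apply([-.0075,0,.0065])
E
python3 - <<'E'
from h import *
s=bot.state(); print(s["position"]-Pp,s["wrist_force"],s["moment"],cmd(Pp,Rp))
E
```

```text
[ 0.00024231 -0.00072079  0.00652487] [ 0.42928243 -0.62970185 -4.97766883] [ 0.35520855 -1.07932913  0.00439822] (array([ 3.7, -0.8,  5.3]), array([ 0. , -0.1,  0. ]))
```

Call:
move_arm(moves="1.1 -0.3 1.6 0 0 0; 2.1 -0.3 3 0 0 0; 2.7 -0.4 3.8 0 0 0; 3.0 -0.4 4.3 0 0 0; 3.0 -0.4 4.3 0 0 0")

```text
time_s: 19.68
position: [0.477, -0.3413, 0.0709]
tool_rot: [0.049, 0.941, 0.158, -0.296]
wrist_force: [0.7, -0.3, -4.4]
opening: 0.0595
grasp_force: 45.0
```

Call:
move_arm(moves="0.3 0 0.4 0 0 0; 0.6 0 0.8 0 0 0; 0.6 0 0.8 0 0 0")

```text
time_s: 20.05
position: [0.477, -0.3412, 0.0699]
tool_rot: [0.049, 0.941, 0.158, -0.296]
wrist_force: [-0.4, -0.2, -4.5]
opening: 0.0603
grasp_force: 45.0
```

Call:
move_arm(moves="0.3 0 0.4 0 0 0; 0.5 0 0.8 0 0 0; 0.5 0 0.8 0 0 0")

```text
time_s: 20.42
position: [0.4771, -0.3413, 0.0696]
tool_rot: [0.05, 0.941, 0.158, -0.296]
wrist_force: [0.1, 1.0, 0.4]
opening: 0.0597
grasp_force: 45.0
```

Call:
move_arm(moves="0 0 0 0 0 0; 0 0 0 0 0 0; 0 0 0 0 0 0; 0 0 0 0 0 0; 0 0 0 0 0 0; 0 0 0 0 0 0; 0 0 0 0 0 0; -6 0 -8 0 0 0; -23 0 -33 0 0 0; -45 0 -65 0 0 0; -72 0 -103 0 0 0; -86 0 -123 0 0 0; -86 0 -123 0 0 0; -86 0 -123 0 0 0; -86 0 -123 0 0 0", fingers=1)

```text
time_s: 22.3
position: [0.4767, -0.3408, 0.2177]
tool_rot: [0.049, 0.94, 0.158, -0.297]
wrist_force: [-0.3, 0.5, -0.3]
opening: 0.0938
grasp_force: 0.0
```

Run:
```python
from h import *
import pickle
s=bot.state(); w=Cam("wrist"); print(s["position"],s["opening"],s["wrist_force"])
print("vertical over pile:",cmd([.4844,-.3388,.2],down(y_)))
im=imaging.read_camera("wrist"); cv2.imwrite("pics/w_f.png",im); pickle.dump((w.c,s),open("w_f.pkl","wb"))
```

```text
[ 0.47666589 -0.34078342  0.21769336] 0.093837083225955 [-0.31212936  0.52964583 -0.33364108]
vertical over pile: (array([16.7,  0.7,  9.9]), array([-0.1, 35.1,  0.1]))
```

Call:
move_arm(moves="4 0 2 0 9 0; 8 0 4 0 18 0; 12 0 7 0 27 0; 17 0.7 10 0 35 0; 17 0.7 10 0 35 0; 17 0.7 10 0 35 0; 17 0.7 10 0 35 0; 17 0.7 10 0 35 0")

```text
time_s: 23.35
position: [0.486, -0.3386, 0.2004]
tool_rot: [-0.0, 0.986, 0.167, -0.001]
wrist_force: [-0.2, 0.4, 0.6]
opening: 0.0938
grasp_force: 0.0
```

Run:
```python
from rect import *
s=bot.state(); cam=Cam("wrist"); raw=imaging.read_camera("wrist"); cv2.imwrite("pics/w_v.png",raw); print(s["position"])
im=cv2.GaussianBlur(raw,(3,3),0).astype(float); m=im[:,:,2]-im[:,:,0]
P=[[*(np.array([.4844,-.3388])+R.from_euler('z',y_).apply([a*.056,b*.03,0])[:2]),.092] for a,b in((1,1),(1,-1),(-1,1),(-1,-1))]
c=cam.proj(P); print("expected",c.round(1).tolist())
t=int(c[:2,1].max()); b=int(c[2:,1].min()); x0=int(c[:,0].mean())
f=measure(cam,m,.092,range(t+12,b-8,4),range(x0-28,x0+28,4),x0,b,22.,span=54)
report("trx",*f)
# top/scene cameras: amp & others unmoved check
t0=cv2.imread("pics/top0.png").astype(int); t1=imaging.read_camera("top"); cv2.imwrite("pics/top1.png",t1)
for n,(x,y) in dict(mic=(238,195),driver=(269,255),paddle=(324,295),socket=(392,255),dummy=(427,181),green1=(373,213),green2=(403,327),pad=(537,240),mug=(107,247),stand=(319,237),blue=(180,217),pink=(236,339)).items():
    d=np.abs(t1.astype(int)-t0)[y-25:y+25,x-25:x+25].max(2); print(n,int((d>40).sum()),end='; ')
```

```text
[ 0.48601715 -0.33862803  0.20043558]
expected [[283.3, 169.5], [364.3, 169.7], [287.0, 307.6], [360.0, 307.8]]
trx width 0.05831675086368399 yaw L,R,F [18.8543840669431, 18.63104692546035] 18.68951923405321 res 6.28060146152983e-05 7.280144442932129e-05 4.690229908305188e-05
 centre [ 0.48529681 -0.33774994] yaw 18.742715496201726
mic 330; driver 980; paddle 1599; socket 1032; dummy 544; green1 1623; green2 1535; pad 1380; mug 0; stand 1488; blue 0; pink 0;
```

```bash
python3 -c "
from cell import bot
print(bot.sign_off())"
```

```text
the job is handed in; nothing more can be done
None
```

The job is handed in: the tuner lies flat on the amp and the transceiver flat, screen up, on the tuner, with all rear ends the same way; my measurements put the three cases within about 2 mm and 0.4° of each other, at about 23 s on the robot clock. I did not verify separately that the amp and the other things on the desk stayed exactly where they were.

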